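Empty the grinding balls through the weighted flap

ROBOT

A 6-joint arm with a two-finger parallel gripper is mounted at the origin on the work surface. World frame = base frame: x ahead of the robot, y to its left, z up, the work surface at z = 0. Lengths are in m, angles in rad, forces in N, time in s.
With the tool pointing down it reaches from about 0.325 to 0.775 m from the base axis. Payload 5.5 kg.
Tool frame: the origin (TCP) lies midway between the tips of the shut fingers; the grasp point (between the pads) lies 19 mm behind it; z points along the fingers, y is the line along which they close (so a half turn about z gives the same grasp; the last joint's range is limited). The gripper opens to 88 mm and grips with 3 to 60 N. Pads are 20 mm wide; open, the fingers measure 115 mm over their backs; the gripper's body (75 mm by 178 mm) begins 61 mm behind the grasp point.
Start: joints at [-1.28, 0.091, 1.231, -0, 1.82, -0.057], TCP at [0.204, -0.564, 0.223] pointing down, gripper open.
Joint ranges: [-2.87, 2.87], [-0.86, 2.18], [0.17, 2.46], [-1.51, 4.65], [0.06, 2.69], [-2.65, 2.65]. Speed limits (rad/s): [2.57, 2.57, 3.01, 3.14, 3.14, 3.14].

INTERFACE

Orientations are given as a rotation vector (axis times angle).
In Python, from rig import * gives the robot as it stands.
- The arm moves only by the tool carry_out, never from a script. Its argument "moves" is one flat list of numbers, 4 for each row, row after row: the shift along the tool's x, y, z normalised to -1 to 1, where 1 is 0.5 m, then the turn about the tool's z normalised to -1 to 1, where 1 is 180 degrees. A call has 1 to 12 rows; each row shifts and turns the commanded pose from where the row before left it, along the tool's axes as they then stand; what a row does not reach is not made up. A row lasts 1/8 s, in which the tool goes at most 62.5 mm and 10.7 degrees, less where a joint would pass 70% of its speed; a pose out of reach is approached as far as the arm can. A call with a number of a shift or a turn outside -1 to 1 is refused whole. A call with a gripper value outside its range is refused whole. "hand" is the opening, from 0 (shut) to 1 (fully open), set as the call begins (left out, the last holds). The fingers move at their own pace and stop on an object; "grip_force" is the grip in N (left out, the last holds). Time passes only in rows, so rows that do not move let the fingers close. It gives the time, the measured TCP pose, the force, the opening and the grip force at its end, in the units of the state.
- get_state(): the state, without advancing time (a new reading comes with each control period).
- capture(name): name is "scene" or "top"; returns a dict with "pixels" (480x640x3 uint8, red, green, blue), "depth" (480x640 float32, m along the optical axis (not along the pixel's ray), 0 where there is no reading), "fovy" (degrees; the focal length in pixels is half the picture's height over the tangent of half this angle, whatever the lens; pixels are square), "cx", "cy" (the principal point, pixels), "k1" (the pictures are not rectified: a ray, as slopes to the right and down, at radius r is drawn at 1 + k1 r^2 times it, then the intrinsics apply), "world_from_camera" (4x4, takes a point from camera to world coordinates). Camera axes: x right, y down, z forward; pixel columns grow to the right and rows downward; lengths in m; the calibration is good to about 2 mm. A picture is of the moment at which its call begins.
- finish_job(): hands the job in; it is judged then, once.
The state is a dict: "time": time; "qpos": joint angles; "joint_velocities": joint speeds; "joint_efforts": joint torques, N m; "tcp_pos": TCP position; "tcp_rot": TCP orientation; "ft_force": force on the tool from outside, world axes, zero at the start; "moment": the same for the moment, N m; "grip_width": finger opening in m; "gripper_force": force on a finger pad.
Only numpy, scipy, OpenCV 4.12 (cv2) and the standard library are available. Lean on these libraries where they do the work, as an engineer would, in place of code of your own. Each camera call takes 0.05 s, during which the arm holds its last target. There are 200 camera calls.

TASK

Let the four white grinding balls out of the sloping trough into the grey tray: press down the paddle at the long end of the steel lever so that its short end raises the heavy flap, and keep it down until all four balls have rolled into the tray. Then ease the lever back up so that the flap shuts fully without slamming, and move clear. Only push the lever: do not touch the flap or the balls, do not lift the lever or anything else, and leave the tray and the other things on the bench where they are.

Things in the scene. Friction and masses are not known exactly. Their poses are not given: they have to be found in the camera images.
- rig: Fixed stand: dark steel base, lever stand and sloping aluminium trough. Origin on the bench right under the lever's pin; x runs along the lever from the pin to the trough (its centre at x = 125 mm), away from the paddle; y runs up the trough (it falls 12 degrees towards -y). A 100 mm high rubber-topped post at x = -100 mm stops the lever at the bottom. Yaw 1.15 to 1.95 rad: the paddle end points to the right.
- lever: Loose steel lever, 20 mm wide, 10 mm thick, its cross pin lying in two open slots. Origin on the pin's axis, 130 mm up; axes parallel to the rig's at the start; tips about y. The short end (65 mm, +x) is under the flap's knob; the long end (-x) ends in a 40 x 44 mm paddle. The long arm slopes up 0.24 rad at rest, down 0.24 rad at the bottom.
- lever_pad (a point): Where to press: centre of the top face of the paddle at the lever's long end, 175 mm from the pin (5 mm above the bar's middle plane). About 177 mm above the bench at rest, 93 mm with the lever fully down on its rubber stop; moves on an arc about the pin. Takes roughly 3 to 7 N; when let go, the flap's weight drives it back up.
- flap (a joint): Opening angle (rad) of the heavy steel flap, about 1.5 kg, 46 x 100 x 14 mm, hinged across the lower part of the trough: 0 shut, grows as its upper end rises, about 0.36 with the lever fully down. A blade under its upper end dams the trough; balls pass above about 0.2. Falls shut by its own weight.
- flap_knob (a point): Centre of the 18 mm round knob on a rod at the flap's upper end, which rests on the lever's short end. Not to be touched by the robot.
- tray: Loose grey open tray, 130 x 150 mm, 44 mm high, walls and floor 5 mm, standing under the trough's spout. Origin at the centre of its underside, axes parallel to the rig's at the start.
- ball0: White ceramic grinding ball, 24 mm across, 27 g; origin at its centre. One of four waiting in a row in the trough behind the flap's blade (number 1 from the blade, 98 to 113 mm up). In the tray it lies below 55 mm, on the floor or on the others.
- ball1: White ceramic grinding ball, 24 mm across, 27 g; origin at its centre. One of four waiting in a row in the trough behind the flap's blade (number 2 from the blade, 98 to 113 mm up). In the tray it lies below 55 mm, on the floor or on the others.
- ball2: White ceramic grinding ball, 24 mm across, 27 g; origin at its centre. One of four waiting in a row in the trough behind the flap's blade (number 3 from the blade, 98 to 113 mm up). In the tray it lies below 55 mm, on the floor or on the others.
- ball3: White ceramic grinding ball, 24 mm across, 27 g; origin at its centre. One of four waiting in a row in the trough behind the flap's blade (number 4 from the blade, 98 to 113 mm up). In the tray it lies below 55 mm, on the floor or on the others.
- brush: Bystander, loose, not to be moved: flat brush with a wooden handle, lying beside the lever on the robot's side; origin on the bench at its place.
- spatula: Bystander, loose, not to be moved: wooden-handled spatula, 170 mm long, lying beside the lever on its far side; origin on the bench at its place.
- bowl: Bystander, loose, not to be moved: small terracotta bowl, 90 mm across, 50 mm high, beyond the lever stand, by the tray; origin on the bench at its place.
- jar: Bystander, loose, not to be moved: amber glaze jar with a white cap, 60 mm across, 85 mm high, by the lever stand on the robot's side; origin on the bench at its place.
- mug: Bystander, loose, not to be moved: white mug, 80 mm across, 90 mm high, to the left on the bench; origin on the bench at its place.
- cup: Bystander, loose, not to be moved: terracotta cup, 70 mm across, 70 mm high, to the right on the bench; origin on the bench at its place.
- rib: Bystander, loose, not to be moved: flat wooden shaping rib, 90 x 50 x 12 mm, to the left near the robot; origin on the bench at its place.
Not all that is in view belongs to the job. Of the things like the tray, leave any that is purple; of the rest the larger one is meant.

How it is judged:
By the outcome, as a careful person would: the job done as asked, in the order asked, and still so for the second after the job is handed in, with the robot touching nothing.
It also fails if it takes over 40 s, if anything falls off the work surface, if the arm or the gripper's body presses on something with over 40 N, if the wrist force passes 120 N, or if a joint passes its speed limit or range.

## Working session

There is one attempt and no reset: what is moved stays moved. The work goes in short steps, Python scripts to look and compute and a tool call to move; the robot and the scene stay as the last step left them, time stands still between calls to the robot, and variables do not carry over. Pictures are saved under pics/ and viewed, at most 10 in all, crops included, and the job is handed in when it is done.

Besides the shell and the picture viewer there is one more tool, called after ">>>" by a JSON object that holds its "op" and its "data". carry_out: Moves the arm, as the interface text tells. Its arguments: {"type":"object","properties":{"moves":{"type":"array"},"hand":{"type":"number"},"grip_force":{"type":"number"}},"required":["moves"]}

```bash
mkdir -p pics; cat > h.py <<'E'
from rig import *
import numpy as np, cv2
def pts(c):
    H,W=c["depth"].shape; f=H/2/np.tan(np.radians(c["fovy"])/2)
    u,v=np.meshgrid(np.arange(W),np.arange(H))
    xd=(u-c["cx"])/f; yd=(v-c["cy"])/f; x,y=xd.copy(),yd.copy()
    for _ in range(8):
        s=1+c["k1"]*(x*x+y*y); x,y=xd/s,yd/s
    d=c["depth"]; P=np.stack([x*d,y*d,d],-1); T=np.array(c["world_from_camera"])
    P=P@T[:3,:3].T+T[:3,3]; P[d==0]=np.nan; return P
def snap(n,f):
    c=capture(n); cv2.imwrite("pics/"+f,c["pixels"][:,:,::-1]); return c,pts(c)
E
python3 - <<'E'
from h import *
for n in("scene","top"):
    c,P=snap(n,n+"0.png"); np.save(n+"0.npy",P); print(n,np.array(c["world_from_camera"]).round(3).tolist(),c["fovy"])
s=get_state(); print({k:np.round(v,3).tolist() for k,v in s.items()})
E
```

```text
scene [[0.35, 0.724, -0.595, 1.199], [0.937, -0.266, 0.227, -0.265], [0.006, -0.637, -0.771, 1.007], [0.0, 0.0, 0.0, 1.0]] 47.91708627572868
top [[0.017, -0.996, 0.089, 0.411], [-1.0, -0.016, 0.015, -0.023], [-0.013, -0.089, -0.996, 1.53], [0.0, 0.0, 0.0, 1.0]] 43.99135485081804
{'time': 0.1, 'qpos': [-1.28, 0.092, 1.232, -0.0, 1.82, -0.057], 'joint_velocities': [-0.0, -0.003, -0.003, -0.001, 0.002, -0.001], 'joint_efforts': [0.003, -44.786, -40.757, 0.07, 0.028, -0.0], 'tcp_pos': [0.204, -0.564, 0.222], 'tcp_rot': [-3.093, -0.543, 0.0], 'ft_force': [0.323, 0.135, 0.002], 'moment': [-0.004, 0.036, 0.029], 'gripper_force': 0.0, 'grip_width': 0.088}
```

View pics/scene0.png

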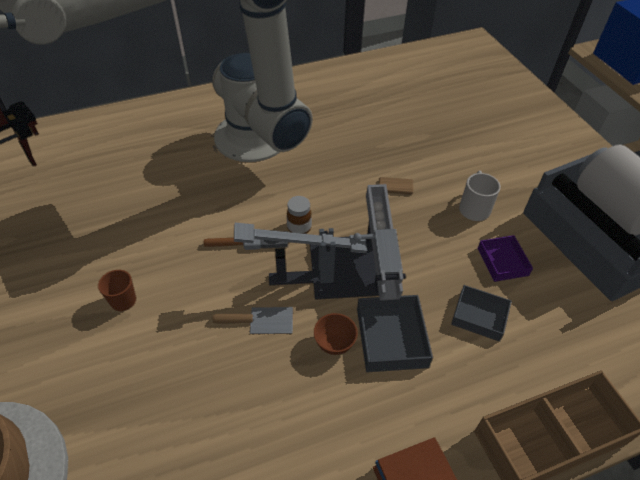

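View pics/top0.png

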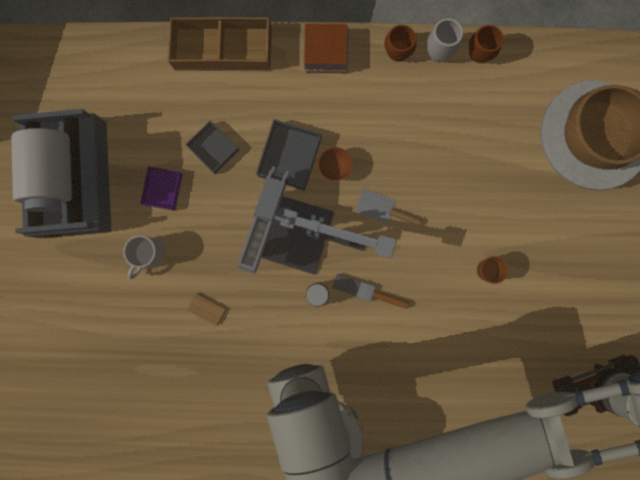

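The scene view shows the paddle at about (245,235) and the lever running right to the knob at (362,243). The large tray is at (393,333) under the spout. In the top view the paddle is at (385,245), the stand at (283,217) and the balls in the trough at about (257,240).

```bash
python3 - <<'E'
from h import *
for n,(u,v),r in(("scene",(245,235),22),("top",(385,245),22)):
    P=np.load(n+"0.npy"); I=cv2.imread(f"pics/{n}0.png")
    Q=P[v-r:v+r,u-r:u+r].reshape(-1,3); m=(Q[:,2]>.14)&(Q[:,2]<.21); Q=Q[m]
    print(n,len(Q),Q.mean(0).round(4),Q.min(0).round(3),Q.max(0).round(3))
    # lever: all points z .12-.2 in wide region
    R=P[...,:].reshape(-1,3); m=(R[:,2]>.1)&(R[:,2]<.25)&(abs(R[:,0]-.43)<.25)&(R[:,1]<0.0)&(R[:,1]>-.26); R=R[m]
    for y in np.arange(-.25,.14,.02):
        s=R[abs(R[:,1]-y)<.01]
        if len(s): print(round(y,2),len(s),np.median(s,0).round(4),np.ptp(s[:,0]).round(3),s[:,2].max().round(3))
P=np.load("top0.npy")
for u,v in((385,245),(305,225),(283,217),(273,180),(250,262),(290,153),(317,294),(368,290)): print(u,v,P[v,u].round(3))
E
python3 -c "
import cv2
a=cv2.imread('pics/scene0.png')[170:310,200:420];b=cv2.imread('pics/top0.png')[160:320,220:440]
cv2.imwrite('pics/crop0.png',cv2.vconcat([cv2.resize(a,(460,293)),cv2.resize(b,(460,307))]))"
```

```text
scene 518 [ 0.4933 -0.1386  0.1723] [ 0.463 -0.17   0.155] [ 0.516 -0.101  0.183]
-0.17 60 [ 0.4978 -0.1636  0.1772] 0.043 0.182
-0.15 198 [ 0.4914 -0.1498  0.1757] 0.051 0.183
-0.13 168 [ 0.4932 -0.1315  0.1715] 0.051 0.178
-0.11 109 [ 0.5025 -0.1101  0.1657] 0.028 0.171
-0.09 117 [ 0.5078 -0.0893  0.1598] 0.029 0.166
-0.07 119 [ 0.5142 -0.0705  0.1547] 0.028 0.164
-0.05 100 [ 0.5197 -0.0501  0.1503] 0.026 0.158
-0.03 98 [ 0.5258 -0.03    0.1456] 0.027 0.151
-0.01 353 [ 0.2093 -0.0074  0.1521] 0.375 0.241
top 463 [ 0.4883 -0.1334  0.1715] [ 0.459 -0.166  0.156] [ 0.512 -0.093  0.186]
-0.17 23 [ 0.4932 -0.1615  0.177 ] 0.032 0.184
-0.15 175 [ 0.484  -0.1497  0.1757] 0.05 0.186
-0.13 154 [ 0.4863 -0.1318  0.1704] 0.046 0.178
-0.11 82 [ 0.4953 -0.1094  0.1657] 0.023 0.172
-0.09 77 [ 0.5002 -0.0891  0.1611] 0.025 0.169
-0.07 87 [ 0.5068 -0.0705  0.1554] 0.025 0.162
-0.05 82 [ 0.5128 -0.0496  0.1499] 0.026 0.16
-0.03 73 [ 0.5187 -0.0308  0.1458] 0.024 0.155
-0.01 174 [ 0.2116 -0.0067  0.1482] 0.37 0.201
385 245 [ 0.488 -0.143  0.18 ]
305 225 [0.536 0.043 0.128]
283 217 [0.555 0.097 0.114]
273 180 [0.644 0.122 0.12 ]
250 262 [0.446 0.175 0.101]
290 153 [0.735 0.092 0.003]
317 294 [0.372 0.012 0.087]
368 290 [ 0.383 -0.115  0.014]
```

View pics/crop0.png

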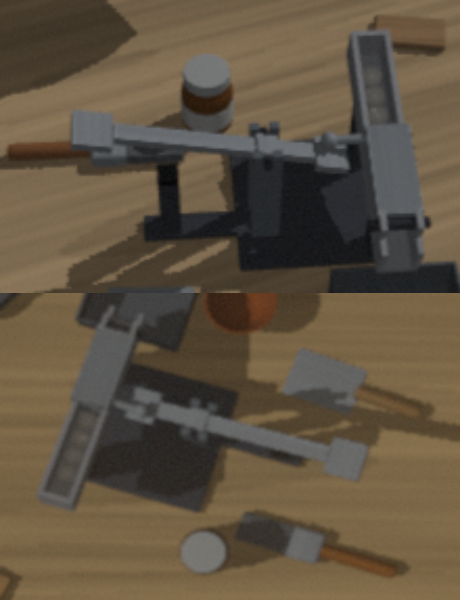

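>>> {"op": "carry_out", "data": {"moves": [0.04,-0.03,0,0,0.08,-0.058,0,0,0.082,-0.06,0,0,0.082,-0.06,0,0,0.082,-0.06,0,0,0.082,-0.06,0,0,0.082,-0.06,0,0,0.082,-0.06,0,0,0.082,-0.06,0,0,0.08,-0.058,0,0,0.04,-0.028,0,0,0,0,0,0], "hand": 0, "grip_force": 10}}

```text
time: 1.6
tcp_pos: [0.4863, -0.1448, 0.2219]
tcp_rot: [-3.093, -0.548, 0.002]
ft_force: [-0.3, 0.1, -1.0]
grip_width: 0.0007
gripper_force: 0.0
```

>>> {"op": "carry_out", "data": {"moves": [0,0,0,-0.05,0,0,0,-0.05,0,0,0,-0.05,0,0,0,-0.05,0,0,0,-0.05,0,0,0,-0.05,0,0,0,0,0,0,0,0]}}

```text
time: 2.6
tcp_pos: [0.4856, -0.1467, 0.2226]
tcp_rot: [-2.514, -1.884, 0.0]
ft_force: [-0.3, 0.3, -0.8]
grip_width: 0.0007
gripper_force: 0.0
```

```bash
python3 - <<'E'
from h import *
from scipy.spatial.transform import Rotation as R
c,P=snap("scene","s1.png"); s=get_state()
print(s["time"],np.round(s["tcp_pos"],4),R.from_rotvec(s["tcp_rot"]).as_matrix().round(3).tolist(),np.round(s["ft_force"],2),s["grip_width"])
# refined paddle: points on plane, minAreaRect of the part wider than the bar
d=np.array([.28,.96])
for n in("scene","top"):
    Q=np.load(n+"0.npy").reshape(-1,3); Q=Q[(Q[:,2]>.12)&(abs(Q[:,0]-.5)<.08)&(Q[:,1]<-.02)&(Q[:,1]>-.25)]
    a=(Q[:,:2]-[.49,-.145])@d; b=(Q[:,:2]-[.49,-.145])@[-d[1],d[0]]
    for t in range(-32,60,8):
        m=abs(a*1000-t)<4
        if m.sum(): print(n,t,m.sum(),(b[m].min()*1e3).round(),(b[m].max()*1e3).round(),np.median(Q[m,2]).round(4))
cv2.imwrite("pics/s1c.png",cv2.resize(c["pixels"][120:320,180:440,::-1],None,fx=2.5,fy=2.5))
E
```

```text
2.65 [ 0.4857 -0.1466  0.2226] [[0.28, 0.96, -0.0], [0.96, -0.28, -0.0], [-0.0, -0.0, -1.0]] [ 0.15  0.56 -0.08] 0.00013136040200755438
scene -24 16 -19.0 20.0 0.1742
scene -16 75 -21.0 24.0 0.178
scene -8 77 -21.0 24.0 0.1763
scene 0 78 -23.0 26.0 0.175
scene 8 76 -22.0 25.0 0.1728
scene 16 74 -22.0 24.0 0.1709
scene 24 40 -10.0 13.0 0.1687
scene 32 42 -11.0 12.0 0.1672
scene 40 40 -10.0 12.0 0.1647
scene 48 42 -10.0 12.0 0.1628
scene 56 40 -9.0 11.0 0.1602
top -16 61 -16.0 27.0 0.177
top -8 67 -17.0 27.0 0.1765
top 0 70 -17.0 27.0 0.1746
top 8 68 -17.0 26.0 0.1724
top 16 65 -17.0 27.0 0.1695
top 24 33 -5.0 14.0 0.1666
top 32 31 -5.0 14.0 0.1666
top 40 31 -5.0 14.0 0.165
top 48 31 -5.0 14.0 0.163
top 56 31 -5.0 15.0 0.1608
```

View pics/s1c.png

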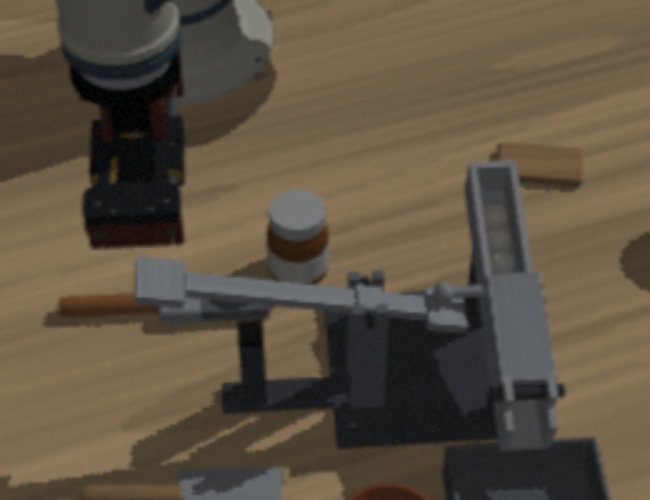

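>>> {"op": "carry_out", "data": {"moves": [0.004,0,0.02,0,0,0,0.03,0,0,0,0.02,0,0,0,0.005,0,0,0,0.005,0,0,0,0.005,0,0,0,0.005,0,0,0,0.005,0,0,0,0,0]}}

```text
time: 3.78
tcp_pos: [0.4866, -0.1446, 0.1757]
tcp_rot: [2.51, 1.888, 0.0]
ft_force: [-1.3, -1.3, 3.5]
grip_width: 0.0004
gripper_force: 1.6
```

```bash
python3 - <<'E'
from h import *
c,P=snap("scene","s2.png"); s=get_state()
print(s["time"],np.round(s["tcp_pos"],4),np.round(s["ft_force"],2),np.round(s["moment"],2))
cv2.imwrite("pics/s2c.png",cv2.resize(c["pixels"][120:320,180:440,::-1],None,fx=2.5,fy=2.5))
E
```

```text
3.825 [ 0.4866 -0.1445  0.1757] [-1.35 -2.    3.6 ] [-0.3   0.14 -0.04]
```

View pics/s2c.png

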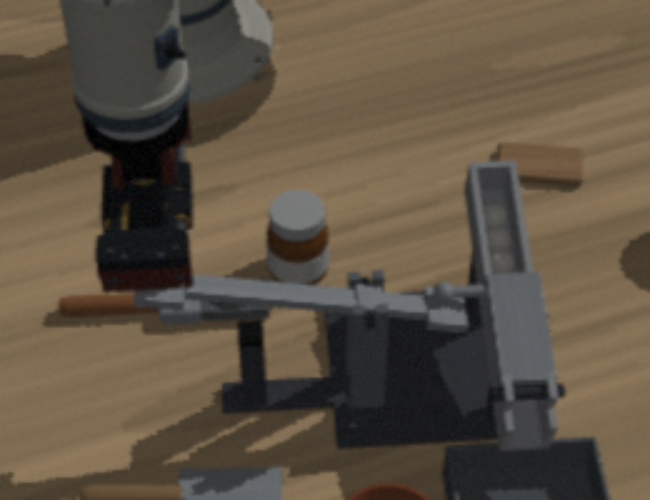

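The fingers are now on the paddle: its top at crop (170,295) is partly hidden by the gripper, and the force is about 3.6 N. I'll press on down.

>>> {"op": "carry_out", "data": {"moves": [-0.002,0,0.012,0,-0.002,0,0.012,0,-0.002,0,0.012,0,-0.002,0,0.012,0,-0.001,0,0.012,0,0,0,0.012,0,0,0,0.012,0,0,0,0.012,0,0.001,0,0.012,0,0.002,0,0.012,0,0.002,0,0.012,0,0,0,0,0]}}

```text
time: 5.32
tcp_pos: [0.4859, -0.1465, 0.1085]
tcp_rot: [2.51, 1.888, -0.001]
ft_force: [-2.2, -3.2, 2.3]
grip_width: 0.0004
gripper_force: 2.0
```

>>> {"op": "carry_out", "data": {"moves": [0.001,0,0.006,0,0.001,0,0.006,0,0.001,0,0.004,0,0.001,0,0.004,0,0,0,0.002,0,0,0,0,0]}}

```text
time: 6.08
tcp_pos: [0.4864, -0.1448, 0.0987]
tcp_rot: [2.51, 1.888, -0.001]
ft_force: [-4.7, -4.7, 6.8]
grip_width: 0.0002
gripper_force: 3.9
```

>>> {"op": "carry_out", "data": {"moves": [0,0,0,0,0,0,0,0,0,0,0,0,0,0,0,0,0,0,0,0,0,0,0,0,0,0,0,0,0,0,0,0]}}

```text
time: 7.08
tcp_pos: [0.4864, -0.1448, 0.0987]
tcp_rot: [2.51, 1.888, -0.001]
ft_force: [-4.3, -4.9, 6.3]
grip_width: 0.0006
gripper_force: 3.9
```

```bash
python3 - <<'E'
from h import *
c,P=snap("scene","s3.png"); t,_=snap("top","t3.png"); s=get_state()
print(s["time"],np.round(s["tcp_pos"],4),np.round(s["ft_force"],2),np.round(s["moment"],2))
a=cv2.resize(c["pixels"][160:385,220:445,::-1],(400,600)); a=cv2.resize(c["pixels"][160:385,240:440,::-1],(400,450)); b=cv2.resize(t["pixels"][110:335,220:420,::-1],(400,450))
cv2.imwrite("pics/s3c.png",cv2.hconcat([a,b]))
E
```

```text
7.175 [ 0.4864 -0.1448  0.0988] [-4.41 -4.22  5.97] [-0.73  0.69  0.02]
```

View pics/s3c.png

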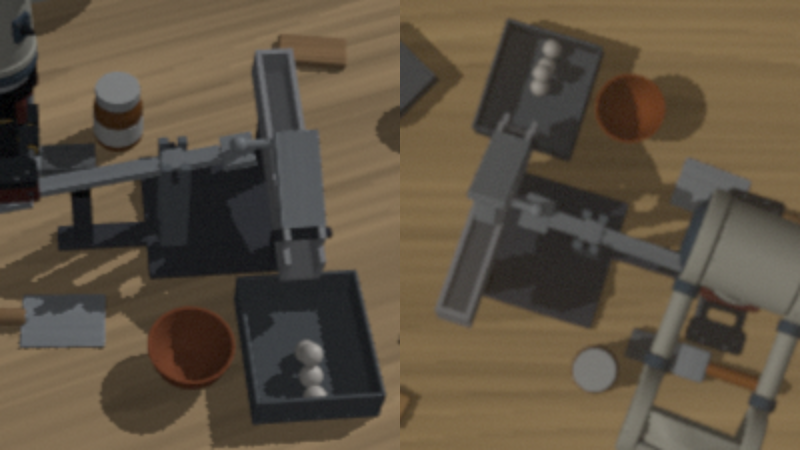

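The left half shows three balls in the tray, at about (309,352), (313,376) and (316,395). The visible part of the trough looks empty, so I need to find the fourth ball.

>>> {"op": "carry_out", "data": {"moves": [0,0,0,0,0,0,0,0,0,0,0,0,0,0,0,0]}}

```text
time: 7.68
tcp_pos: [0.4864, -0.1448, 0.0987]
tcp_rot: [2.51, 1.888, -0.001]
ft_force: [-4.6, -3.8, 7.3]
grip_width: 0.0007
gripper_force: 3.9
```

```bash
python3 - <<'E'
from h import *
c,P=snap("scene","s4.png"); t,Q=snap("top","t4.png")
a=cv2.resize(c["pixels"][180:380,340:440,::-1],(300,600),interpolation=2); b=cv2.resize(t["pixels"][112:277,235:335,::-1],(364,600),interpolation=2)
cv2.imwrite("pics/s4c.png",cv2.convertScaleAbs(cv2.hconcat([a,b]),alpha=1.5))
for n,I,R in(("s",c,P),("t",t,Q)):
    g=I["pixels"].astype(int); m=(g.min(-1)>95)&(R[...,0]>.66)&(R[...,0]<.85)&(R[...,1]>0)&(R[...,1]<.2)&(R[...,2]<.07)
    k,l,st,ce=cv2.connectedComponentsWithStats(m.astype(np.uint8))
    for i in range(1,k):
        if st[i,4]>15: q=R[l==i]; print(n,st[i],q.mean(0).round(3),q.min(0).round(3),q.max(0).round(3))
E
```

```text
s [390 330  12  11  72] [0.745 0.089 0.04 ] [ 0.722  0.08  -0.001] [0.758 0.113 0.051]
s [394 343   8   8  48] [0.764 0.085 0.024] [0.748 0.077 0.004] [0.772 0.099 0.029]
s [395 352   9   6  39] [0.782 0.078 0.026] [0.773 0.069 0.005] [0.789 0.093 0.032]
t [291 130   7   8  40] [0.782 0.081 0.023] [ 0.772  0.073 -0.004] [0.794 0.091 0.033]
t [285 139  10  18  92] [0.743 0.092 0.03 ] [ 0.723  0.08  -0.002] [0.769 0.105 0.05 ]
```

View pics/s4c.png

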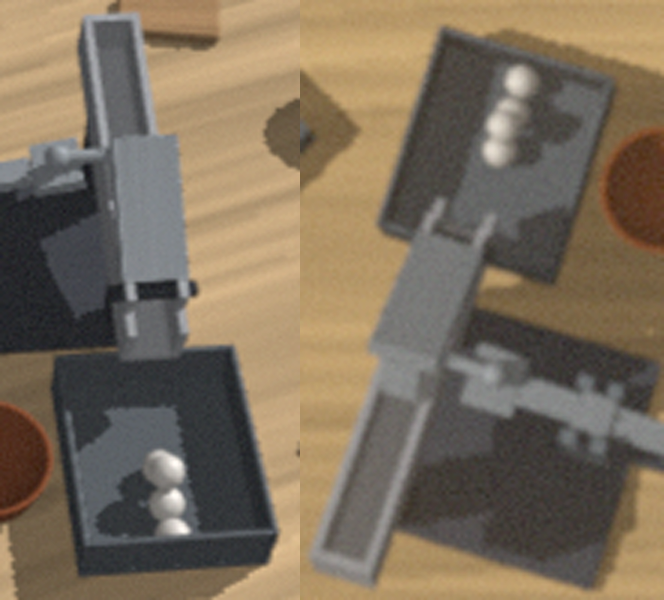

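Brightened, the right half shows four balls in the tray, at (520,80), (513,108), (503,125) and (498,150). One rests on the others with its top at 51 mm, and the trough is empty. I'll ease the lever back up slowly.

>>> {"op": "carry_out", "data": {"moves": [-0.001,0,-0.006,0,-0.002,0,-0.01,0,-0.002,0,-0.01,0,-0.001,0,-0.01,0,-0.001,0,-0.01,0,0,0,-0.01,0,0,0,-0.01,0,0,0,-0.01,0,0,0,-0.01,0,0.001,0,-0.01,0,0.001,0,-0.01,0,0.001,0,-0.008,0]}}

```text
time: 9.28
tcp_pos: [0.486, -0.1461, 0.1555]
tcp_rot: [2.51, 1.889, 0.0]
ft_force: [1.7, 0.9, 1.8]
grip_width: 0.0004
gripper_force: 1.2
```

>>> {"op": "carry_out", "data": {"moves": [0.001,0,-0.006,0,0.001,0,-0.006,0,0.001,0,-0.004,0,0.001,0,-0.004,0,0,0,-0.003,0,0,0,-0.003,0,0,0,-0.003,0,0,0,-0.003,0,0,0,-0.003,0,0,0,0,0]}}

```text
time: 10.52
tcp_pos: [0.4864, -0.1441, 0.1727]
tcp_rot: [-2.51, -1.889, -0.0]
ft_force: [1.0, 1.6, 2.1]
grip_width: 0.0004
gripper_force: 1.3
```

>>> {"op": "carry_out", "data": {"moves": [0,0,-0.002,0,0,0,-0.002,0,0,0,-0.002,0,0,0,-0.002,0,0,0,-0.002,0,0,0,-0.002,0,0,0,-0.002,0,0,0,-0.002,0,0,0,-0.002,0,0,0,-0.002,0,0,0,0,0]}}

```text
time: 11.9
tcp_pos: [0.4865, -0.1443, 0.1827]
tcp_rot: [2.51, 1.889, -0.0]
ft_force: [-0.3, 0.4, -0.2]
grip_width: 0.0002
gripper_force: 0.0
```

>>> {"op": "carry_out", "data": {"moves": [0,0,-0.004,0,0,0,-0.01,0,0,0,-0.03,0,0,0,-0.05,0,-0.05,0,-0.03,0,-0.1,0,0,0,-0.1,0,0,0,-0.05,0,0,0,0,0,0,0,0,0,0,0]}}

```text
time: 13.15
tcp_pos: [0.4452, -0.2878, 0.2453]
tcp_rot: [2.51, 1.889, 0.001]
ft_force: [-0.1, 0.1, 0.8]
grip_width: 0.0004
gripper_force: 0.0
```

```bash
python3 - <<'E'
from h import *
c,P=snap("scene","s5.png"); t,Q=snap("top","t5.png"); s=get_state(); print(s["time"],np.round(s["tcp_pos"],3),np.round(s["ft_force"],2))
A=np.load("scene0.npy"); B=np.load("top0.npy")
print("lever dz", np.nanmedian((P-A)[228:242,240:250,2]), "flap dz",np.nanmedian((P-A)[236:262,378:396,2]),np.nanmedian((Q-B)[185:210,262:276,2]))
for f,a in(("scene0","s5"),("top0","t5")):
    d=cv2.absdiff(cv2.imread(f"pics/{f}.png"),cv2.imread(f"pics/{a}.png")).max(-1); cv2.imwrite(f"pics/d_{a}.png",d)
a=cv2.resize(c["pixels"][160:385,220:440,::-1],(400,409)); b=cv2.resize(t["pixels"][110:335,220:420,::-1],(364,409))
cv2.imwrite("pics/s5c.png",cv2.convertScaleAbs(cv2.hconcat([a,b]),alpha=1.4))
E
```

```text
13.25 [ 0.445 -0.287  0.245] [0.95 0.52 0.47]
lever dz 0.001149941379879782 flap dz 1.0759653551239978e-05 0.00034807817699189503
```

View pics/s5c.png

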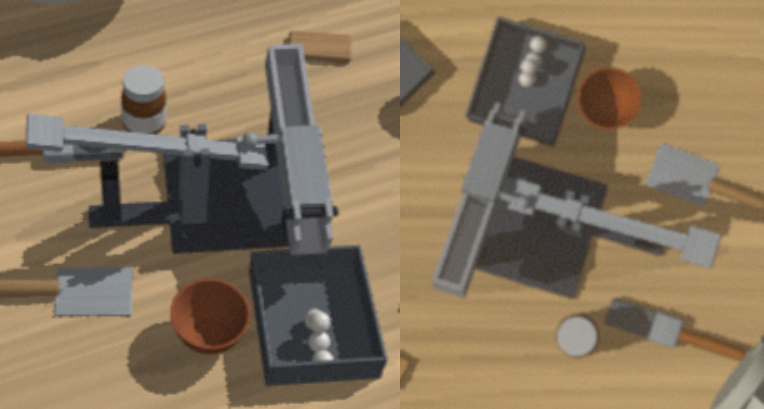

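The flap and lever are back at their starting heights. The balls are in the tray at (318,325) left, the trough is empty, nothing else has moved and the arm is clear.

```bash
python3 -c "
from rig import *
print(finish_job())"
```

```text
the job is handed in; nothing more can be done
None
```

All four balls are in the tray, the flap is shut again after a slow return, the arm is clear, and the job was handed in at about 13 s; no verdict came back.

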